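Shut the vial and seat the sample box lid on its locating pin

TASK

One of the three vials in the open oak sample box has its blue cap flipped open: press it shut, then put the oak lid on the box, square with it, so that the hole in its underside drops over the brass pin, and press it down against the sprung pad until it is fully home on the box's end walls. Finish with your hand still holding the lid pressed down so that I can fasten the hook, and leave the other things on the dresser where they are.

Things in the scene. Friction and masses are not known exactly. Their poses are not given: they have to be found in the camera images.
- case: open oak sample box, 116 mm (x) by 144 mm (y), fixed on a dark slate tray 150 x 190 x 8 mm. Origin on the dresser's surface under its centre; z up. Upright end walls, 8 mm thick, at y = +-68 mm have their tops 76 mm above the dresser: the lid rests on them when home. The x sides are open. White rack with the vials at x = -40 mm; low rack of black stoppers at x = +40 mm; a blue sprung pad and the brass locating pin in the middle
- pin_tip (a point): tip of the brass locating pin in the centre of the box, 90 mm above the dresser. Upright, 10 mm diameter, its top 4 mm tapering to 4 mm; it passes through the blue pad
- pad (a joint): how far (m) the blue sprung pad, 22 x 60 mm around the pin, is pressed down: 0 = up, top 81 mm above the dresser; 0.005 = level with the end walls' tops, where the lid is home. It needs about 5 N to start and 11 N at 0.005, so the lid's own weight (2.4 to 3.9 N) leaves it up
- lid: the loose oak lid: a board 116 mm (x) by 144 mm (y) by 22 mm thick with a brass grip on top, lying flat on the dresser with its grip up. Origin at the centre of its underside, which is the centre of the mouth of a blind hole, 13 mm across and 16 mm deep with a 2 mm chamfer, that fits over the pin. Either way round (half a turn) is the same
- lid_knob (a point): centre of the lid's brass grip, a block 44 mm (lid x) by 22 mm (lid y) by 32 mm high standing in the middle of the lid; this point is 38 mm above the lid's underside, 16 mm above its upper face, straight above the hole. Axes are the lid's. Lid mass 0.24 to 0.39 kg
- vial_a_hinge (a point): cap hinge of one of three 17 mm wide amber vials standing in the box's rack, 40 mm apart along the box's y in a row 40 mm from the box's centre towards its -x side. The point is the cap's hinge, at the vial's -x edge, level with the vial's top, 66 mm above the dresser; the x axis (parallel to the box's x) runs from the hinge over the vial to the middle of its mouth, 10 mm away. The row order of the vials varies
- cap_a (a joint): hinge angle (rad) of vial a's blue cap: 0 = shut flat on the vial, 1.57 = standing straight up, more = leaning outwards to the box's -x side, limit 2.1. The cap is a disc 20 mm across and 5 mm thick with a small thumb tab reaching 24 mm from the hinge; shut, its top is 71 mm above the dresser. Stiff hinge: it stays where it is left and moves with about half a newton at the tab
- vial_b_hinge (a point): cap hinge of one of three 17 mm wide amber vials standing in the box's rack, 40 mm apart along the box's y in a row 40 mm from the box's centre towards its -x side. The point is the cap's hinge, at the vial's -x edge, level with the vial's top, 66 mm above the dresser; the x axis (parallel to the box's x) runs from the hinge over the vial to the middle of its mouth, 10 mm away. The row order of the vials varies
- cap_b (a joint): hinge angle (rad) of vial b's blue cap: 0 = shut flat on the vial, 1.57 = standing straight up, more = leaning outwards to the box's -x side, limit 2.1. The cap is a disc 20 mm across and 5 mm thick with a small thumb tab reaching 24 mm from the hinge; shut, its top is 71 mm above the dresser. Stiff hinge: it stays where it is left and moves with about half a newton at the tab
- vial_c_hinge (a point): cap hinge of one of three 17 mm wide amber vials standing in the box's rack, 40 mm apart along the box's y in a row 40 mm from the box's centre towards its -x side. The point is the cap's hinge, at the vial's -x edge, level with the vial's top, 66 mm above the dresser; the x axis (parallel to the box's x) runs from the hinge over the vial to the middle of its mouth, 10 mm away. The row order of the vials varies
- cap_c (a joint): hinge angle (rad) of vial c's blue cap: 0 = shut flat on the vial, 1.57 = standing straight up, more = leaning outwards to the box's -x side, limit 2.1. The cap is a disc 20 mm across and 5 mm thick with a small thumb tab reaching 24 mm from the hinge; shut, its top is 71 mm above the dresser. Stiff hinge: it stays where it is left and moves with about half a newton at the tab
- flacon: heavy square green glass bottle, 70 x 70 x 152 mm; bystander; origin at its underside
- bowl: stainless steel shaving bowl, 120 mm across, 50 mm high; bystander; origin at its underside
- cream: white cream jar with black lid, 56 mm across, 45 mm high; bystander; origin at its underside
- tin: flat aluminium tin, 64 mm across, 24 mm high; bystander; origin at its underside
- tumbler: blue ceramic tumbler, 70 mm across, 95 mm high; bystander; origin at its underside
- hairbrush: wooden hairbrush, 190 mm long, 58 mm wide, lying flat; bystander; origin at its underside (middle of its length)

How it is judged:
On the way, in this order (a step that is already met when the one before it is completed fails the run):
1. the open cap is pressed shut, the other two still shut (value of joint each of cap_a, cap_b, cap_c below 0.12 rad), for 0.2 s.
2. the lid has dropped over the pin, onto the sprung pad or lower (horizontal distance between lid_knob and pin_tip below 0.005 m and angle between lid_knob's own z axis and vertical below 0.06 rad and z of lid_knob in the frame of case below 0.1225 m), for 0.1 s.
At the end, for the whole second after the job is handed in: All three caps are shut (below 0.12 rad); the lid is over the pin (within 5 mm), level (0.06 rad), square with the box (0.10 rad), fully home on the end walls (within 2 mm, sprung pad down by more than 3.7 mm), at rest, and still held down by the fingers (more than 2 N) (all of step 1 and horizontal distance between lid_knob and pin_tip below 0.005 m and angle between lid_knob's own z axis and vertical below 0.06 rad and angle between the x axis of lid and the x axis of case, either way round below 0.1 rad and z of lid_knob in the frame of case below 0.116 m and value of joint pad above 0.0037 m and contact force between the fingers and lid above 2 N and linear speed of lid below 0.02 m/s); the arm keeps its last pose, push and grip.
It fails at once if another thing on the dresser is disturbed (moved over 30 mm) (distance of any of flacon, bowl, cream, tin, tumbler, hairbrush from where it was at the start of the episode above 0.03 m).
It also fails if it takes over 48 s, if anything falls off the work surface, if the arm or the gripper's body presses on something with over 40 N, if the wrist force passes 120 N, or if a joint passes its speed limit or range.

ROBOT

A 7-joint arm with a two-finger parallel gripper is mounted at the origin on the work surface. World frame = base frame: x ahead of the robot, y to its left, z up, the work surface at z = 0. Lengths are in m, angles in rad, forces in N, time in s.
With the tool pointing down it reaches from about 0.35 to 0.9 m from the base axis. Payload 8.1 kg.
Tool frame: the origin (TCP) lies at the very end of the fingers, on their centre line; the grasp point (between the pads) lies 19 mm behind it (arm.tcp_to_grasp is the z of the grasp point in the tool frame, in m); z points along the fingers, y is the line along which they close (so a half turn about z gives the same grasp; the last joint's range is limited). The gripper opens to 92 mm and grips with 3 to 60 N. Pads are 19 mm wide; open, the fingers measure 130 mm over their backs; the gripper's body (75 mm by 190 mm) begins 47 mm behind the grasp point.
Start: joints at [-1.337, 0.434, 0.025, 1.573, -0.012, 1.134, -0.075], TCP at [0.207, 0.59, 0.227] pointing down, gripper open.
Joint ranges: [-2.62, 2.62], [-0.44, 2.09], [-1.27, 1.32], [0.08, 2.57], [-1.32, 4.46], [0.12, 2], [-2.74, 2.74]. Speed limits (rad/s): [2.22, 2.22, 3.01, 3.01, 3.14, 3.14, 3.14].

INTERFACE

Orientations are given as a rotation vector (axis times angle).
In Python, from cell import readout, vision, sign_off, arm gives the robot as it stands. The module is installed in compiled form; this text tells all that it offers.
- The arm moves only by the shell command python3 -m creep 'ROWS' [FORCE]. ROWS is JSON, a list of rows, each a list of 5 numbers: the shift along the tool's x, y, z in units of 4 cm (1.0 is 4 cm), then the turn about the tool's z in units of 4 degrees (1.0 is 4 degrees), then the opening, from 0 (shut) to 1 (fully open). A call has 1 to 12 rows; each row shifts and turns the commanded pose from where the row before left it, along the tool's axes as they then stand; what a row does not reach is not made up. A row lasts 1/8 s, in which the tool goes at most 62.5 mm and 10.7 degrees, less where a joint would pass 70% of its speed; a pose out of reach is approached as far as the arm can. A call with a number of a shift or a turn outside -1 to 1 is refused whole. A call with a gripper value outside its range is refused whole. The fingers move at their own pace and stop on an object; FORCE is the grip in N (left out, the last holds). Time passes only in rows, so rows that do not move let the fingers close. It gives the time, the measured TCP pose, the force, the opening and the grip force at its end, in the units of the state.
- readout.observe(): the state, without advancing time (a new reading comes with each control period).
- vision.get_image(name): name is "scene" or "top" or "wrist"; returns a dict with "pixels" (420x560x3 uint8, blue, green, red), "z_map" (420x560 float32, m along the optical axis (not along the pixel's ray), 0 where there is no reading), "camera_matrix" (3x3 intrinsics, pixels), "position" and "rotation" of the camera in the world. Camera axes: x right, y up, looking along -z (the intrinsics and any distortion apply to the point x, -y, -z); pixel columns grow to the right and rows downward; lengths in m; the calibration is good to about 2 mm. A picture is of the moment at which its call begins.
- sign_off(): hands the job in; it is judged then, once.
The state is a dict: "clock": time; "joints": joint angles; "dq": joint speeds; "joint_efforts": joint torques, N m; "position": TCP position; "ee_rot": TCP orientation; "force": force on the tool from outside, world axes, zero at the start; "ft_torque": the same for the moment, N m; "width": opening from 0.0 (shut) to 1.0 (fully open); "gripper_force": force on a finger pad.
Only numpy, scipy, OpenCV 4.12 (cv2) and the standard library are available. Lean on these libraries where they do the work, as an engineer would, in place of code of your own. Each camera call takes 0.05 s, during which the arm holds its last target. There are 200 camera calls.

## Working session

There is one attempt and no reset: what is moved stays moved. The work goes in short steps, Python scripts to look and compute and a shell command to move; the robot and the scene stay as the last step left them, time stands still between calls to the robot, and variables do not carry over. Pictures are saved under pics/ and viewed, at most 10 in all, crops included, and the job is handed in when it is done.

```bash
mkdir -p pics
cat > h.py <<'E'
import numpy as np, cv2
from scipy.spatial.transform import Rotation as R
from cell import readout, vision, sign_off, arm
def shot(n,f=None):
    d=vision.get_image(n)
    if f: cv2.imwrite('pics/'+f,d['pixels'])
    return d
def rotm(d):
    r=np.array(d['rotation'],float)
    return r if r.shape==(3,3) else R.from_rotvec(r).as_matrix()
def ray(d,u,v):
    K=d['camera_matrix']; p=np.stack([(np.asarray(u,float)-K[0][2])/K[0][0],-(np.asarray(v,float)-K[1][2])/K[1][1],-np.ones(np.shape(u))],-1)
    return p@rotm(d).T
def onplane(d,u,v,z):
    r=ray(d,u,v);c=np.array(d['position']);return c+r*((z-c[2])/r[...,2])[...,None]
def cloud(d):
    v,u=np.mgrid[:420,:560]; return np.array(d['position'])+ray(d,u,v)*d['z_map'][...,None]
E
python3 - <<'E'
from h import *
for n in['scene','top']:
    d=shot(n,n+'1.png');print(n,d['position'],d['rotation'],np.array(d['camera_matrix']).tolist(),{k for k in d})
    np.savez(n+'1.npz',**{k:np.array(v) for k,v in d.items()})
s=readout.observe();print(s)
print(R.from_rotvec(s['ee_rot']).as_matrix().round(3),arm.tcp_to_grasp)
E
```

```text
scene [1.07827487 0.28772464 0.9254062 ] [0.37658297 0.64993338 2.03539874] [[441.5870452727818, 0.0, 286.1643509533702], [0.0, 441.5870452727818, 212.4971054611883], [0.0, 0.0, 1.0]] {'z_map', 'position', 'rotation', 'camera_matrix', 'pixels'}
top [ 0.48116429 -0.0132881   1.23184115] [ 0.06428084 -0.07747632 -1.56740999] [[484.7546603074125, 0.0, 279.42511052613725], [0.0, 484.7546603074125, 212.6178944341845], [0.0, 0.0, 1.0]] {'z_map', 'position', 'rotation', 'camera_matrix', 'pixels'}
{'clock': 0.1, 'joints': array([-1.33661798,  0.43514778,  0.02495354,  1.57397166, -0.01159283,
        1.13399438, -0.07508388]), 'dq': array([-5.36464022e-05, -2.27220893e-03,  1.62392307e-03, -1.83006692e-03,
       -1.16507374e-03,  8.80870894e-04,  9.87033822e-04]), 'joint_efforts': array([ 3.37850463e-03, -6.69118023e+01,  9.88117866e-01, -3.15147507e+01,
       -6.04830589e-02,  3.73361260e-02,  4.45786623e-05]), 'position': array([0.20642456, 0.58946128, 0.22603997]), 'ee_rot': array([-5.26544642e-01, -3.09704268e+00,  2.15531555e-03]), 'force': array([-0.44175495,  0.38881454, -1.14797737]), 'ft_torque': array([-0.00580814, -0.02418793,  0.00462922]), 'gripper_force': 0.0, 'width': 1.0016661157743927}
[[-0.944  0.33  -0.   ]
 [ 0.33   0.944 -0.001]
 [-0.    -0.001 -1.   ]] -0.0188
```

View pics/top1.png

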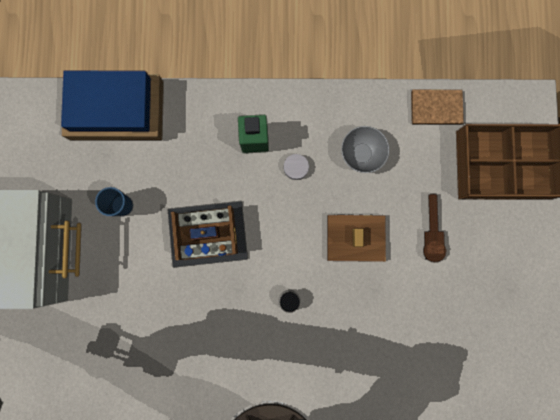

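View pics/scene1.png

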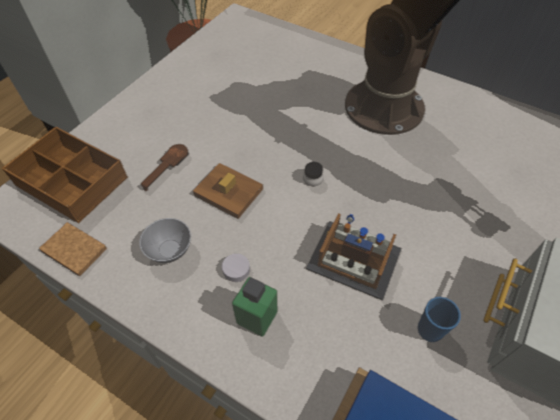

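The top view shows the box at about (207,233), the lid at (357,238) with its grip at (359,237), and blue caps along the box's lower (-x) edge at row 250. The scene view shows one raised cap at about (350,218).

Run:
```python
from h import *
L=lambda n:dict(np.load(n+'1.npz'))
t=L('top');s=L('scene')
a=cv2.resize(t['pixels'][195:275,160:255],None,fx=6,fy=6,interpolation=cv2.INTER_CUBIC)
b=cv2.resize(s['pixels'][205:300,300:410],None,fx=6,fy=6,interpolation=cv2.INTER_CUBIC)
cv2.imwrite('pics/ca.png',a);cv2.imwrite('pics/cb.png',b)
P=cloud(t)
def rect(m,name,z):
    c=max(cv2.findContours(m.astype(np.uint8),0,2)[0],key=cv2.contourArea)[:,0]
    q=onplane(t,c[:,0],c[:,1],z)[:,:2]
    r=cv2.minAreaRect((q*1000).astype(np.float32));print(name,r)
def box(m,x0,x1,y0,y1):
    o=np.zeros_like(m);o[y0:y1,x0:x1]=m[y0:y1,x0:x1];return o
Z=P[...,2];print('lidz',np.median(Z[225:250,332:345]),np.median(Z[232:242,356:361]))
rect(box((Z>0.012),310,400,195,275),'lid',0.022)
rect(box((Z>0.04),340,380,215,260),'grip',0.054)
hsv=cv2.cvtColor(t['pixels'],cv2.COLOR_BGR2HSV)
print(hsv[262,190],hsv[262,180],hsv[262,150],np.median(Z[200:205,200:210]))
rect(box((Z>0.004)|(hsv[...,2]<70),165,250,200,270),'tray',0.008)
rect(box((Z>0.062),165,250,195,270),'walls',0.076)
```

```text
lidz 0.021414308343973953 0.053536680198662645
lid ((529.1131591796875, -215.7460479736328), (143.14593505859375, 116.0501480102539), 88.97806549072266)
grip ((527.5949096679688, -214.29598999023438), (24.352094650268555, 41.67204666137695), 89.21316528320312)
[100  13  57] [100  13  59] [ 19  21 168] -0.0007022626137680454
tray ((538.8860473632812, 158.3539276123047), (151.73944091796875, 192.12832641601562), 6.925182819366455)
walls ((538.1958618164062, 157.89276123046875), (27.680757522583008, 65.45985412597656), 6.476959705352783)
```

View pics/ca.png

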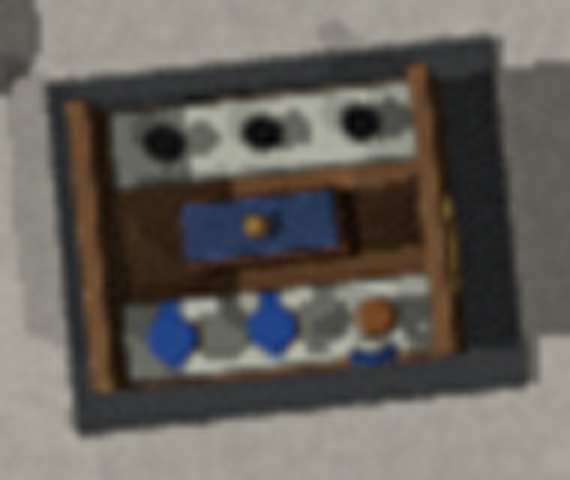

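View pics/cb.png

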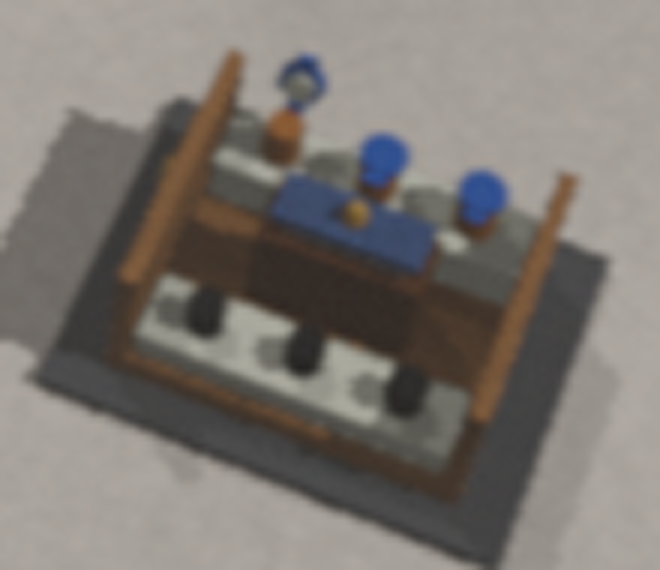

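The crops show the open vial at the box's -y end: the raised cap is at (375,355) in the top crop and (303,80) in the scene crop, with the orange mouth exposed. The other two caps are shut, and the pin tip is at (255,225) in the top crop.

```bash
python3 -m creep '[[-0.8,-0.79,0,0,0.5],[-0.8,-0.79,0,0,0],[-0.8,-0.79,0,0,0],[-0.8,-0.79,0,0,0],[-0.8,-0.79,0,0,0],[-0.8,-0.79,0,0,0],[-0.8,-0.79,0,0,0],[-0.8,-0.79,0,0,0],[-0.8,-0.79,0,0,0],[-0.8,-0.79,0,0,0],[-0.8,-0.79,0,0,0],[-0.8,-0.79,0,0,0]]'
python3 -m creep '[[0,0,0,1,0],[0,0,0,1,0],[0,0,0,1,0],[0,0,0,1,0],[0,0,0,1,0],[0,0,0,1,0],[0,0,0,1,0],[0,0,0,1,0]]'
python3 -m creep '[[0,0,0.2,1,0],[0,0,0.2,1,0],[0,0,0.2,1,0],[0,0,0.2,1,0],[0,0,0.2,1,0],[0,0,0.2,1,0],[0,0,0.2,1,0],[0,0,0.2,1,0],[0,0,0,0,0]]'
python3 - <<'E'
from h import *
t=dict(np.load('top1.npz'));print('pin',onplane(t,202.5,232.5,.09))
d=shot('wrist','w1.png');t=shot('top','t2.png')
s=readout.observe();m=R.from_rotvec(s['ee_rot']).as_matrix();print(s['clock'],s['position'],np.degrees(np.arctan2(m[1,1],m[0,1])),m[:,2],s['force'])
np.savez('w1.npz',**{k:np.array(v) for k,v in d.items()})
E
```

```text
clock: 1.6
position: [0.4439, 0.1037, 0.2266]
ee_rot: [-0.526, -3.097, -0.0]
force: [0.9, -0.6, 1.3]
width: 0.002
gripper_force: 0.0
clock: 2.6
position: [0.4434, 0.105, 0.2265]
ee_rot: [-1.363, -2.83, 0.001]
force: [-0.1, -0.9, -0.3]
width: 0.005
gripper_force: 0.0
clock: 3.72
position: [0.443, 0.1049, 0.1622]
ee_rot: [-2.087, -2.348, 0.002]
force: [-0.1, 0.8, -0.3]
width: 0.002
gripper_force: 0.0
pin [0.53709128 0.15815207 0.09      ]
3.825 [0.44356427 0.10505113 0.16280013] 6.793327618551809 [-2.33446956e-04 -1.38986717e-04 -9.99999963e-01] [-0.31275811 -0.44388641  0.26499625]
```

View pics/w1.png

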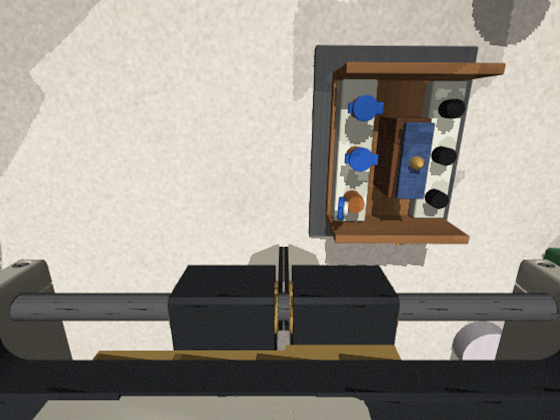

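The wrist view, with box +y up and +x right, shows the open cap standing at about (342,207), the mouth at (353,201), shut caps at (364,108) and (361,159), and the pin tip at (417,162).

Run:
```python
from h import *
d=dict(np.load('w1.npz'))
P=cloud(d)
for n,u,v,z in [('pin',417,162,.088),('c1',362,108,.071),('c2',358,159,.071),('mouth',354,201,.066),('open',342,207,.076)]:
    print(n,onplane(d,u,v,z),P[v,u])
# end-wall tops
q=P.reshape(-1,3)
s=(q[:,2]>.072)&(q[:,2]<.0785)&(np.hypot(q[:,0]-.537,q[:,1]-.158)<.13)
th=np.radians(6.8);l=(q[s,:2]-[.537,.158])@np.array([[np.cos(th),-np.sin(th)],[np.sin(th),np.cos(th)]])
for sg in(1,-1):
    w=l[(l[:,1]*sg>.058)]
    print(sg,len(w),np.percentile(w,[1,50,99],axis=0).round(4).tolist(), np.degrees(np.polyfit(w[:,0],w[:,1],1)[0]))
b=(q[:,2]>.06)&(np.hypot(q[:,0]-.49,q[:,1]-.112)<.022);o=(q[b,:2]-[.537,.158])@np.array([[np.cos(th),-np.sin(th)],[np.sin(th),np.cos(th)]])
print('open',np.percentile(np.c_[o,q[b,2]],[2,50,98],axis=0))
```

```text
pin [0.53834483 0.1621327  0.088     ] [0.5381824  0.16217448 0.08835922]
c1 [0.49348366 0.19596834 0.071     ] [0.4933943  0.19595806 0.071371  ]
c2 [0.49798605 0.15689672 0.071     ] [0.49793319 0.15692313 0.07120411]
mouth [0.50282724 0.12015652 0.066     ] [0.50305012 0.11993469 0.06518348]
open [0.49114601 0.11654134 0.076     ] [0.48880573 0.11949029 0.08590688]
1 1945 [[-0.0528, 0.0667], [0.0048, 0.0706], [0.0607, 0.0747]] -0.43650871527734797
-1 1285 [[-0.0538, -0.0692], [0.0018, -0.064], [0.0596, -0.0603]] -0.4495514169578293
open [[-0.06163879 -0.06078222  0.06231706]
 [-0.05053439 -0.02121745  0.26961516]
 [-0.03286796 -0.01845206  0.27078512]]
```

```bash
python3 -m creep '[[0.08,0,0.7,0,0],[0,0,0.7,0,0],[0,0,0.7,0,0],[0,0.25,0,0,0],[0,0.25,0,0,0],[0,0.25,0,0,0],[0,0.25,0,0,0],[0,0.25,0,0,0],[0,0.15,0,0,0],[0,0,0,0,0]]'
python3 -m creep '[[0,0,0.1,0,0],[0,0,0.1,0,0],[0,0,0,0,0]]'
python3 - <<'E'
from h import *
shot('wrist','w2.png');shot('scene','s2.png')
E
```

```text
clock: 5.08
position: [0.4993, 0.1148, 0.0787]
ee_rot: [2.088, 2.347, 0.0]
force: [0.5, -0.5, -0.2]
width: 0.002
gripper_force: 0.0
clock: 5.45
position: [0.499, 0.1149, 0.0712]
ee_rot: [-2.088, -2.347, -0.001]
force: [-1.6, -0.9, 9.8]
width: 0.002
gripper_force: 5.4
```

View pics/w2.png

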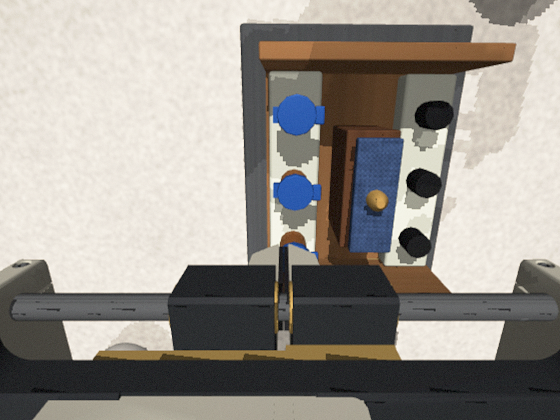

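The fingers stop at z 71 mm with 9.8 N, right on a shut cap, and its tab shows at about (312,255). I'll press a little more, then lift and look.

```bash
python3 -m creep '[[0,0,0.08,0,0],[0,0,0,0,0],[0,0,-0.7,0,0],[0,0,-0.9,0,0],[0,0.4,-0.6,0,0],[-0.5,0.4,0,0,0.5],[-0.5,0,0,0,1],[0,0,0,0,1]]'
python3 - <<'E'
from h import *
d=shot('wrist','w3.png');np.savez('w3.npz',**{k:np.array(v) for k,v in d.items()})
s=readout.observe();print(s['position'])
q=cloud(d).reshape(-1,3)
hsv=cv2.cvtColor(d['pixels'],cv2.COLOR_BGR2HSV).reshape(-1,3)
near=np.hypot(q[:,0]-.538,q[:,1]-.16)<.11
blue=near&(hsv[:,0]>100)&(hsv[:,0]<130)&(hsv[:,1]>120)
for z0,z1 in[(.067,.075),(.075,.12)]:
    m=(blue&(q[:,2]>z0)&(q[:,2]<z1)).reshape(420,560).astype(np.uint8)
    n,l,st,c=cv2.connectedComponentsWithStats(m)
    for i in range(1,n):
        if st[i,4]>60: print(z0,st[i],np.median(q[(l==i).ravel()],axis=0))
m=near&(q[:,2]>.0835)&(q[:,2]<.1);print('pin',m.sum(),np.median(q[m],axis=0) if m.any() else '',)
E
```

```text
clock: 6.55
position: [0.5351, 0.0772, 0.1552]
ee_rot: [2.091, 2.345, -0.001]
force: [-0.3, 0.4, 1.0]
width: 0.28
gripper_force: 0.0
[0.53488145 0.07851072 0.15514784]
0.067 [235  36  33  31 714] [0.49728832 0.19687148 0.07029854]
0.067 [237  96  31  27 576] [0.5014288  0.1572769  0.07034808]
0.067 [239 150  30  25 513] [0.50597207 0.11779892 0.07034912]
0.075 [ 289   66   31   86 1733] [0.53956862 0.1648551  0.08047546]
pin 159 [0.54034416 0.16136401 0.08741591]
```

View pics/w3.png

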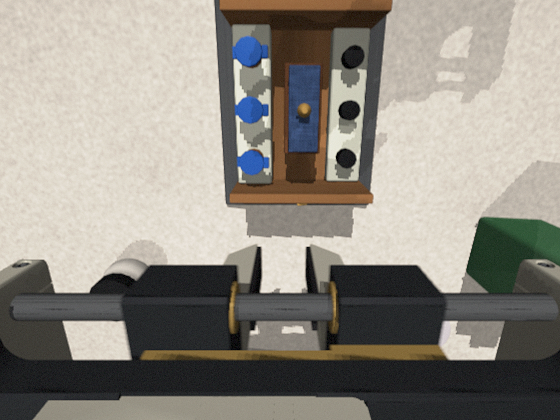

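All three caps are shut: (249,52), (250,110) and (252,161). Next I'll go past the lid so the wrist camera can see it.

```bash
python3 -m creep '[[-0.9,-0.1,0,0,1],[-0.9,-0.1,0,0,1],[-0.9,-0.1,0,0,1],[-0.9,-0.1,0,0,1],[-0.9,-0.1,0,0,1],[-0.9,-0.1,0,0,1],[-0.9,-0.1,0,0,1],[-0.9,-0.1,0,0,1],[-0.9,-0.1,0,0,1],[-0.9,-0.1,0,1,1],[0,0,0,0.9,1],[0,0,0,0,1]]'
python3 - <<'E'
from h import *
d=shot('wrist','w4.png');np.savez('w4.npz',**{k:np.array(v) for k,v in d.items()})
s=readout.observe();m=R.from_rotvec(s['ee_rot']).as_matrix();print(s['position'],np.degrees(np.arctan2(m[1,1],m[0,1])))
P=cloud(d);q=P[...,:2]
near=np.hypot(q[...,0]-.5285,q[...,1]+.215)<.11
for n,z0,z1,z in[('lid',.012,.03,.022),('grip',.047,.06,.054)]:
    w=q[near&(P[...,2]>z0)&(P[...,2]<z1)]
    print(n,len(w),cv2.minAreaRect((w*1000).astype(np.float32)))
    v=(near&(P[...,2]>z0)&(P[...,2]<z1)); print(np.argwhere(v).min(0),np.argwhere(v).max(0))
E
```

```text
clock: 8.1
position: [0.5378, -0.2822, 0.155]
ee_rot: [-2.237, -2.204, -0.0]
force: [-0.1, 1.3, -0.8]
width: 1.0
gripper_force: 0.0
[ 0.53794922 -0.28192602  0.15505559] -0.7392057059266528
lid 18909 ((530.1885375976562, -213.7664031982422), (144.2174835205078, 116.47049713134766), 89.5558853149414)
[ 40 205] [201 340]
grip 1424 ((530.1541748046875, -214.1834259033203), (21.04557991027832, 43.69962692260742), 89.2356948852539)
[116 246] [142 299]
```

```bash
python3 -m creep '[[0.84,-0.11,0,0,1],[0.84,-0.12,0.5,0,1],[0,0,0.9,0,1],[0,0,0.9,0,1],[0,0,0.6,0,1],[0,0,0.28,0,1],[0,0,0,0,1],[0,0,0,0,0.3],[0,0,0,0,0.3],[0,0,0,0,0.3],[0,0,0,0,0.3],[0,0,0,0,0.3]]' 30
```

```text
clock: 9.65
position: [0.5295, -0.2161, 0.0284]
ee_rot: [2.239, 2.204, 0.0]
force: [0.4, 0.2, -0.1]
width: 0.503
gripper_force: 0.0
```

```bash
python3 -m creep '[[0,0,0,0,0.3],[0,0,0,0,0.3],[0,0,-0.2,0,0.3],[0,0,-0.4,0,0.3],[0,0,-0.5,0,0.3],[0,0,-0.5,0,0.3],[0,0,-0.5,0,0.3],[0,0,-0.5,0,0.3],[0,0,-0.4,0,0.3],[0,0,0,0,0.3]]' 35
python3 - <<'E'
from h import *
s=readout.observe();m=R.from_rotvec(s['ee_rot']).as_matrix();print(s['position'],np.degrees(np.arctan2(m[1,1],m[0,1])),s['force'],s['width'])
d=shot('wrist','w5.png');P=cloud(d)
zz=P[...,2];near=np.hypot(P[...,0]-.5295,P[...,1]+.215)<.11
w=P[near&(zz>.1)&(zz<.16)];print(len(w),np.percentile(w,[1,50,99],axis=0))
A=np.linalg.lstsq(np.c_[w[:,:2]-w[:,:2].mean(0),np.ones(len(w))],w[:,2],rcond=None)[0];print('tilt',A)
v=np.abs(zz-A[2])<.006;w=P[near&v];print(cv2.minAreaRect((w[:,:2]*1000).astype(np.float32)))
E
```

```text
clock: 10.9
position: [0.5302, -0.2164, 0.1498]
ee_rot: [2.237, 2.202, 0.002]
force: [-0.1, -0.2, -3.8]
width: 0.478
gripper_force: 35.0
[ 0.53017522 -0.21640124  0.14982998] -0.8987268264047175 [-0.08087701 -0.22185296 -3.76275975] 0.4783604201773545
29413 [[ 0.47430269 -0.28205576  0.13391592]
 [ 0.53074136 -0.17853614  0.1428935 ]
 [ 0.58723427 -0.14257974  0.15713148]]
tilt [ 0.00135137 -0.0129196   0.14311328]
((530.3729248046875, -213.6202392578125), (142.2825469970703, 116.60746002197266), 89.40045928955078)
```

View pics/w5.png

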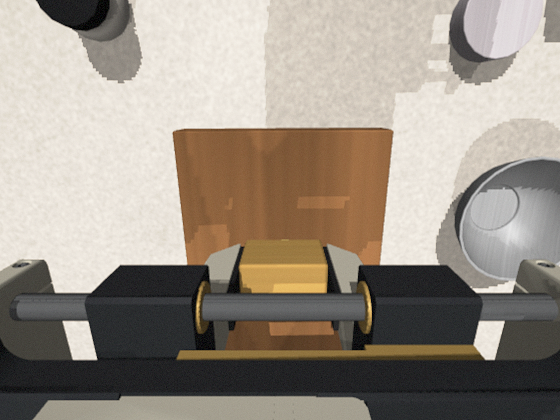

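The lid is held level with the grip centred between the fingers: grip at (285,265), lid edges at columns 175 to 392. I'll carry it over the box.

```bash
python3 -m creep '[[0.4,0.11,0,0,0.3],[0.8,0,0,0,0.3],[0.9,0,0,0,0.3],[0.9,0,0,0,0.3],[1,0,0,0,0.3],[1,0,0,0,0.3],[1,0,0,0,0.3],[0.9,0,0,0,0.3],[0.9,0,0,0,0.3],[0.8,0,0,0,0.3],[0.5,0,0,0,0.3],[0.26,0,0,0,0.3]]'
python3 -m creep '[[0,0,0,-0.9,0.3],[0,0,0,-0.9,0.3],[0,0,0,0,0.3],[0,0,0,0,0.3]]'
python3 - <<'E'
from h import *
s=readout.observe();m=R.from_rotvec(s['ee_rot']).as_matrix();print(s['clock'],s['position'],np.degrees(np.arctan2(m[1,1],m[0,1])),s['force'],s['width'])
for n in('wrist','top','scene'):
    d=shot(n,n+'6.png');P=cloud(d);zz=P[...,2]
    if n=='scene':continue
    near=np.hypot(P[...,0]-.538,P[...,1]-.16)<.11
    v=near&(zz>.133)&(zz<.155);w=P[v]
    if len(w)>50:print(n,len(w),cv2.minAreaRect((w[:,:2]*1000).astype(np.float32)))
    hs=cv2.cvtColor(d['pixels'],cv2.COLOR_BGR2HSV)
    t=near&(zz<.02)&(hs[...,2]<95)&(hs[...,1]<60)
    w=P[t]
    if len(w)>50:print(n,'tray',len(w),cv2.minAreaRect((w[:,:2]*1000).astype(np.float32)))
im=np.hstack([cv2.imread('pics/wrist6.png')[:,100:480],cv2.resize(cv2.imread('pics/scene6.png')[150:290,290:430],(420,420))]);cv2.imwrite('pics/m6.png',im)
E
```

```text
clock: 12.45
position: [0.5392, 0.1595, 0.1478]
ee_rot: [-2.237, -2.205, 0.001]
force: [-0.1, -1.1, -3.6]
width: 0.478
gripper_force: 35.0
clock: 12.95
position: [0.5398, 0.1576, 0.1483]
ee_rot: [2.099, 2.338, -0.0]
force: [-0.4, 0.0, -3.6]
width: 0.477
gripper_force: 35.0
12.95 [0.5397858  0.15757392 0.14829362] 6.15780802396329 [-0.36036201  0.02266374 -3.64476733] 0.4769438125884686
wrist 28748 ((539.720458984375, 160.29747009277344), (116.2953109741211, 142.32589721679688), 6.487367630004883)
wrist tray 3691 ((531.246826171875, 242.76455688476562), (148.6096649169922, 24.543350219726562), 6.567622184753418)
top 1115 ((543.468994140625, 111.910400390625), (115.95782470703125, 52.18343734741211), 6.577911853790283)
top tray 676 ((543.0689697265625, 109.07347106933594), (149.31298828125, 91.7218017578125), 5.74829626083374)
```

View pics/m6.png

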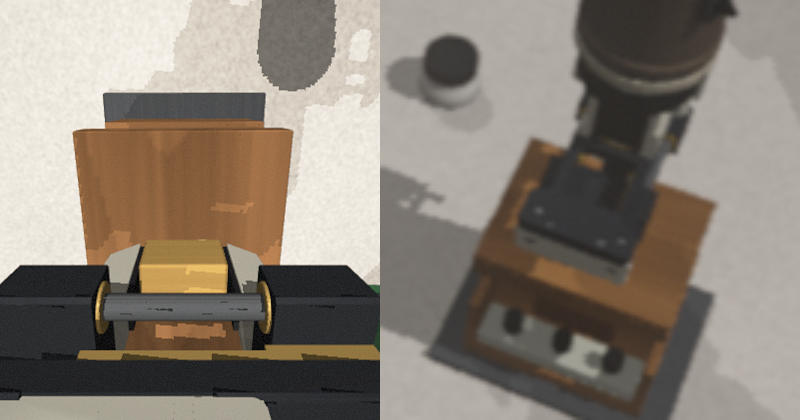

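The lid is within about 1 mm and 0.3° of the box, comparing the lid with the tray edge at (105–265, 95). I'll lower it.

```bash
python3 -m creep '[[0,0,0.15,0,0.3],[0,0,0.2,0,0.3],[0,0,0.2,0,0.3],[0,0,0.15,0,0.3],[0,0,0.1,0,0.3],[0,0,0.1,0,0.3],[0,0,0,0,0.3],[0,0,0,0,0.3]]'
```

```text
clock: 14.1
position: [0.5399, 0.1582, 0.1125]
ee_rot: [2.096, 2.34, 0.0]
force: [-0.2, -0.1, -3.3]
width: 0.477
gripper_force: 35.0
```

```bash
python3 -m creep '[[0,0,0.07,0,0.3],[0,0,0.03,0,0.3],[0,0,0,0,0.3],[0,0,0,0,0.3]]' 50; python3 -m creep '[[0,0,0.05,0,0.3],[0,0,0.03,0,0.3],[0,0,0,0,0.3],[0,0,0,0,0.3]]'
```

```text
clock: 14.6
position: [0.54, 0.1583, 0.1087]
ee_rot: [2.096, 2.34, 0.001]
force: [-1.3, 0.8, 2.5]
width: 0.474
gripper_force: 50.0
clock: 15.1
position: [0.54, 0.1583, 0.1054]
ee_rot: [2.096, 2.34, 0.001]
force: [-1.3, -0.2, 6.4]
width: 0.476
gripper_force: 50.0
```

```bash
python3 -m creep '[[0,0,0.03,0,0.3],[0,0,0,0,0.3],[0,0,0,0,0.3]]'; python3 -m creep '[[0,0,0.03,0,0.3],[0,0,0,0,0.3],[0,0,0,0,0.3]]'
```

```text
clock: 15.48
position: [0.54, 0.1583, 0.1044]
ee_rot: [2.096, 2.34, 0.001]
force: [-1.5, -0.0, 8.1]
width: 0.479
gripper_force: 50.0
clock: 15.85
position: [0.54, 0.1583, 0.1043]
ee_rot: [-2.096, -2.34, -0.002]
force: [-7.2, -0.7, 22.8]
width: 0.476
gripper_force: 50.0
```

```bash
python3 -m creep '[[0,0,0,0,0.3],[0,0,0,0,0.3],[0,0,0,0,0.3],[0,0,0,0,0.3]]'
python3 - <<'E'
from h import *
d=shot('wrist','w7.png');P=cloud(d);zz=P[...,2]
near=np.hypot(P[...,0]-.54,P[...,1]-.16)<.11
w=P[near&(zz>.092)&(zz<.106)];c=w.mean(0)
A=np.linalg.lstsq(np.c_[w[:,:2]-c[:2],np.ones(len(w))],w[:,2],rcond=None)[0];print(len(w),'tilt',A[:2],'top z',np.median(w[:,2]),cv2.minAreaRect((w[:,:2]*1000).astype(np.float32)))
s=shot('scene','s7.png');cv2.imwrite('pics/s7c.png',cv2.resize(s['pixels'][180:320,280:430],None,fx=5,fy=4))
E
```

```text
clock: 16.35
position: [0.54, 0.1583, 0.1043]
ee_rot: [-2.096, -2.34, -0.002]
force: [-6.7, -1.6, 22.2]
width: 0.473
gripper_force: 50.0
28227 tilt [-0.00039752 -0.00154877] top z 0.09747269385465476 ((540.1820068359375, 161.13133239746094), (116.49832916259766, 142.13180541992188), 6.617490291595459)
```

View pics/s7c.png

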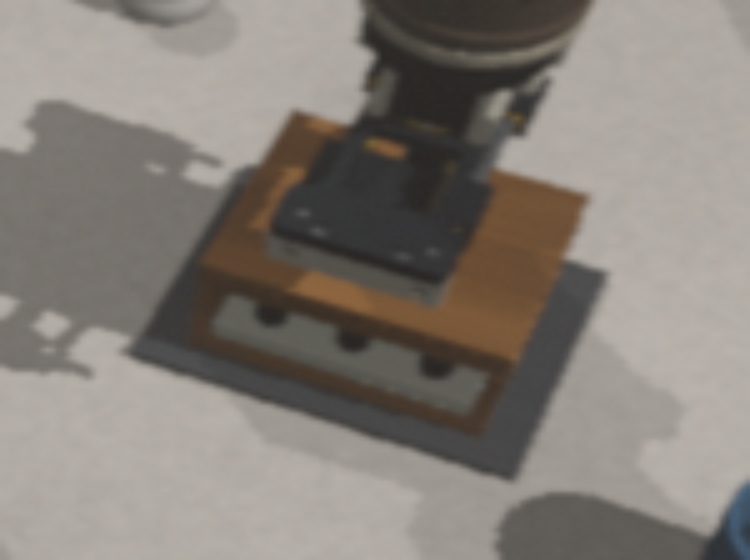

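The lid sits flush and square on the end walls; its front edge runs from (205,265) to (515,360). Its top is at 97.5 mm, it is level, and it is pressed with about 22 N.

```bash
python3 -c "from cell import sign_off; print(sign_off())"
```

```text
the job is handed in; nothing more can be done
None
```

The open cap is shut and the lid is on over the pin, square, level and fully home by my measurements; the hand is still pressing it down with about 22 N, and I moved nothing else on the dresser. The job is handed in, but the hand-in gave no verdict.

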